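# Pry open the jig cover and hold the hidden bolt head for tightening

### The job

The red cover on the chair-leg jig hides a loose square-head bolt behind the steel bracket: pry the cover open with the putty knife's blade (not with the robot itself) and swing it right back past upright, then lay the knife flat on the bench and let go of it. Reach down into the gap behind the bracket, grip the brass bolt head by its two side flats, turn it with the hand until these flats stand upright (which lifts the hanging spanner a little to the side), and finish while still holding it there, so that it cannot turn back under the spanner's weight and a workmate can draw its square neck in. Leave the other things on the bench where they are.

Things in the scene. Friction and masses are not known exactly. Their poses are not given: they have to be found in the camera images.
- jig: Fixed jig on a plywood base 200 x 130 x 20 mm (x -90 to +110 mm); its place and yaw vary. Origin: centre of its underside, straight below the bolt head; x runs along the bolt, roughly away from the robot, z up. Steel bracket in front, chair leg behind; the gap between them is 50 mm in x, open at both y sides and, once the cover is open, at the top. Bolt axis at z = 164 mm.
- bracket_top (a point): Middle of the top edge of the steel bracket plate (6 mm thick, 80 mm wide in y), at jig x = -28 mm, z = 186 mm.
- leg_top (a point): Middle of the top of the wooden chair leg (50 mm in x, 60 mm in y), at jig x = +50 mm, z = 186 mm. A hinge block 12 mm high stands on it at jig x 55 to 73 mm.
- slot_mouth (a point): Fixed point of the jig at jig x = -45 mm, y = 0, z = 193 mm: at the mid-height of the 14 mm high slot between the bracket's top edge (z 186 mm) and the cover's underside (z 200 mm), straight below the cover's free lip. The blade goes in here along jig +x.
- cover_angle (a joint): Hinge angle of the cover in rad: 0 = closed and level, 1.57 = upright, 2.0 = leaning back on its stop. Stiff hinge (about 0.05 N m): it stays where it is left. About 1 N upward at the lip lifts it.
- cover: Red cover plate, 105 x 76 x 4 mm, origin on the hinge axis, which runs along jig y at jig x = +60 mm, z = 202 mm; closed, it reaches from there 105 mm along jig -x, 14 mm beyond the bracket's front face. Plate mid-thickness lies on the hinge axis.
- cover_lip (a point): Middle of the cover's free lip, 105 mm from the hinge axis, at the plate's mid-thickness.
- bolt_angle (a joint): Angle of the bolt (with nut and spanner) about jig +x, in rad, right-handed. 0 = two of the flats of the square head stand upright (facing jig +y and -y). Starts between 0.2 and 0.45; left alone, the spanner's weight settles it near 0.33 (between about 0.19 and 0.47, friction 0.02 N m). Turning it to 0 and holding it there takes less than 0.1 N m.
- bolt: Bolt; origin: centre of its brass-coloured square head, in the middle of the 50 mm gap (25 mm from bracket and leg), 22 mm below their tops. Head 24 x 24 mm across the flats, 14 mm thick along the bolt. x along the bolt, y and z square to the flats; they turn with it. A dark steel 0.3 kg spanner, stuck on the nut in front of the bracket (x -45 to -34 mm), hangs 126 mm below the axis and turns with the bolt.
- knife: Loose putty knife lying flat, 0.12 kg, along its own x. Origin: underside of the handle. Dark wooden handle x -60 to +50 mm, 24 mm wide (y), 20 mm high (z); steel blade x +50 to +140 mm, 36 mm wide, 2.6 mm thick, its mid-plane 10 mm above the underside. Centre of mass at x about +20 mm. It lies on the left or right of the jig, blade pointing roughly away from the robot.
- knife_tip (a point): Middle of the blade's end edge, at knife x = 140 mm, z = 10 mm.
- offcut: Bystander: pale wooden offcut, 160 x 60 x 22 mm, lying on the side of the jig where the knife is not. Origin under its centre.
- glue: Bystander: white glue bottle with orange cap, diameter 60 mm, 160 mm high, origin under its centre.
- tin: Bystander: tin with green band, diameter 80 mm, 90 mm high, origin under its centre.
- tape: Bystander: yellow tape measure, 65 x 35 x 60 mm, origin under its centre.
- hammer: Bystander: hammer lying on the bench, left.
- screws: Bystander: blue open screw tray, 120 x 90 x 35 mm, origin under its centre.
- clamp: Bystander: small bar clamp lying flat, bar 220 mm long, 18 mm high.
Things that resemble listed ones, but are neither listed nor needed, are in the scene too. Leave any blue or green look-alike of the knife alone.

How it is judged (in metres and radians):
On the way, in this order (a step that is already met when the one before it is completed fails the run):
1. the knife's blade is prying the cover up (value of joint cover_angle above 0.3 rad and contact force between knife and cover above 0.1 N), for 0.05 s.
2. the cover is swung back past upright (value of joint cover_angle above 1.6 rad), for 0.2 s.
3. the knife lies flat on the bench, let go (height (world z) of knife below 0.012 m and angle between knife's own z axis and vertical below 0.15 rad and contact force between the fingers and knife below 0.1 N), for 0.2 s.
4. the fingers grip the bolt head (contact force between the fingers and bolt above 5 N and distance between the grasp point and bolt below 0.018 m), for 0.2 s.
At the end, for the whole second after the job is handed in: The fingers still grip the bolt head (more than 5 N, grasp point within 18 mm of the head's centre) with its side flats upright within 0.1 rad and still, the cover stays open beyond 1.5 rad, and the knife lies flat on the bench, released (all of step 3 and all of step 4 and value of joint bolt_angle between -0.1 and 0.1 rad and velocity of joint bolt_angle between -0.2 and 0.2 rad/s and value of joint cover_angle above 1.5 rad); the arm keeps its last pose, push and grip.
It fails at once if the cover is moved by the robot itself instead of the knife (value of joint cover_angle below 1.5 rad and contact force between any of the fingers, the arm and cover above 1 N).
It fails at once if a bystander on the bench is shoved more than 30 mm (distance of any of offcut, glue, tin, tape, hammer, screws, clamp from where it was at the start of the episode above 0.03 m).
It also fails if it takes over 72 s, if anything falls off the work surface, if the arm or the gripper's body presses on something with over 40 N, if the wrist force passes 120 N, or if a joint passes its speed limit or range.

### The arm

A 6-joint arm with a two-finger parallel gripper is mounted at the origin on the work surface. World frame = base frame: x ahead of the robot, y to its left, z up, the work surface at z = 0. Lengths are in mm, angles in rad, forces in N, time in s.
With the tool pointing down it reaches from about 350 to 775 mm from the base axis. Payload 7.3 kg.
Tool frame: the origin (TCP) lies midway between the tips of the shut fingers; the grasp point (between the pads) lies 19 mm behind it (bot.grip_depth is the distance from the TCP to the grasp point, in mm); z points along the fingers, x is the direction in which the jaws open and shut, and the axes are right-handed (so a half turn about z gives the same grasp; the last joint's range is limited). The gripper opens to 92 mm and grips with 3 to 60 N. Pads are 19 mm wide; open, the fingers measure 130 mm over their backs; the gripper's body (75 mm by 190 mm) begins 47 mm behind the grasp point.
Start: joints at [0.979, 0.342, 1.524, -0, 1.275, -0.146], TCP at [226.358, 473.716, 226.741] pointing down, gripper open.
Joint ranges: [-2.53, 2.53], [-0.77, 2.02], [0.04, 2.7], [-1, 4.14], [0.28, 2.66], [-3.11, 3.11]. Speed limits (rad/s): [2.57, 2.57, 3.14, 3.14, 3.14, 3.14].

### API

Orientations are given as [roll, pitch, yaw] about the fixed x, y, z axes, in that order (R = Rz(yaw) Ry(pitch) Rx(roll)).
In Python, from plant import bot gives the robot as it stands. The module is installed in compiled form; this text tells all that it offers.
- The arm moves only by the shell command python3 -m inch 'ROWS'. ROWS is JSON, a list that holds one entry, the list of rows, each a list of 7 numbers: the shift along the tool's x, y, z each as a share of 0.2 m, from -1 to 1, then the turn, a rotation vector about the tool's x, y, z each as a share of 45 degrees, from -1 to 1, then the closure, from -1 (fully open) to 1 (shut), so that 0 is half open. A call has exactly 10 rows; each row is the pose to reach, as a shift and turn from the pose commanded when the call began, along the tool's axes at that moment; what a row does not reach only later rows make up. A row lasts 1/8 s, in which the tool goes at most 62.5 mm and 10.7 degrees, less where a joint would pass 70% of its speed; a pose out of reach is approached as far as the arm can. A call with a number of a shift or a turn outside -1 to 1 is refused whole. A call with a gripper value outside its range is refused whole. The fingers move at their own pace and stop on an object; the grip force is fixed at half the most. Time passes only in rows, so rows that repeat a pose let the fingers close, or fill a call up. It gives the time, the measured TCP pose, the force and the opening at its end, in the units of the state.
- bot.get_obs(): the state, without advancing time (a new reading comes with each control period).
- bot.capture(name): name is "scene" or "top" or "wrist"; returns the picture (420x560x3 uint8, red, green, blue); there is no depth.
- bot.camera_params(name): a dict with "fx", "fy", "cx", "cy" (pixels), "R" (3x3) and "t" (3): a world point X has camera coordinates R X + t; the wrist camera has in their place "T_tool_cam" (4x4, takes a point from camera to tool coordinates, whose origin is the TCP and whose axes are the tool frame's). Camera axes: x right, y down, z forward; pixel columns grow to the right and rows downward; lengths in mm; the calibration is good to about 2 mm. A picture is of the moment at which its call begins: read the wrist's pose just before it. camera_params takes no time and is no camera call.
- bot.close_job(): hands the job in, once; it reports no verdict.
The state is a dict: "time": time; "joint_positions": joint angles; "dq": joint speeds; "tau": joint torques, N m; "tool_pos": TCP position; "tcp_rot": TCP orientation; "contact_force": force on the tool from outside, world axes, zero at the start; "moment": the same for the moment, N m; "grip_width": finger opening in mm.
Only numpy, scipy, OpenCV 4.12 (cv2) and the standard library are available. Lean on these libraries where they do the work, as an engineer would, in place of code of your own. Each camera call takes 0.05 s, during which the arm holds its last target.

## Working session

There is one attempt and no reset: what is moved stays moved. The work goes in short steps, Python scripts to look and compute and a shell command to move; the robot and the scene stay as the last step left them, time stands still between calls to the robot, and variables do not carry over. Pictures are saved under pics/ and viewed, and the job is handed in when it is done.

```bash
ls; mkdir -p pics
python3 - <<'E'
from plant import bot
import cv2
o=bot.get_obs(); print(o)
for n in ("scene","top","wrist"):
    cv2.imwrite(f"pics/{n}0.png",bot.capture(n)[:,:,::-1]); print(n,bot.camera_params(n))
E
```

```text
pics
{'time': 0.0, 'joint_positions': array([ 9.79015348e-01,  3.42709678e-01,  1.52503584e+00,  1.68364691e-06,
        1.27540620e+00, -1.46022306e-01]), 'dq': array([-0.0025564 ,  0.00136735, -0.00112137,  0.00047495, -0.00013111,
        0.00057714]), 'tau': array([-5.41553181e-04, -4.31243491e+01, -2.44224930e+01,  7.16901803e-02,
        5.59424073e-02, -1.41549922e-04]), 'tool_pos': array([226.10375653, 473.35252324, 226.04517338]), 'tcp_rot': array([-3.14136421e+00,  1.54223057e-03,  1.12503734e+00]), 'contact_force': array([-0.3383783 , -0.2681498 , -0.47650204]), 'moment': array([-0.01640645,  0.0157563 ,  0.02270955]), 'grip_width': 91.62574337432281}
scene {'fx': 406.6012294968182, 'fy': 406.6012294968182, 'cx': 272.52050852803706, 'cy': 210.53830660820725, 'R': array([[ 0.79945009,  0.60063648, -0.01074142],
       [ 0.51151971, -0.68999349, -0.51210992],
       [-0.31500341,  0.40391187, -0.85885275]]), 't': array([-377.39136185, -188.78462756, 1351.23251836])}
top {'fx': 391.61056678010544, 'fy': 391.61056678010544, 'cx': 276.2307110921525, 'cy': 204.58023814769064, 'R': array([[ 0.028797  , -0.99958441,  0.00132184],
       [-0.98777172, -0.02865935, -0.15325035],
       [ 0.15322454,  0.00310747, -0.98818651]]), 't': array([ -15.55148787,  513.71420965, 1262.76787052])}
wrist {'fx': 291.358473292303, 'fy': 291.358473292303, 'cx': 280.61937598557677, 'cy': 211.70239129281717, 'T_tool_cam': array([[ 9.99999274e-01, -2.35743397e-04, -1.18187711e-03,
        -8.07272964e-01],
       [ 5.38297231e-04,  9.64791061e-01,  2.63016954e-01,
        -7.06956272e+01],
       [ 1.07825996e-03, -2.63017400e-01,  9.64790488e-01,
        -1.59066606e+02],
       [ 0.00000000e+00,  0.00000000e+00,  0.00000000e+00,
         1.00000000e+00]])}
```

View pics/scene0.png

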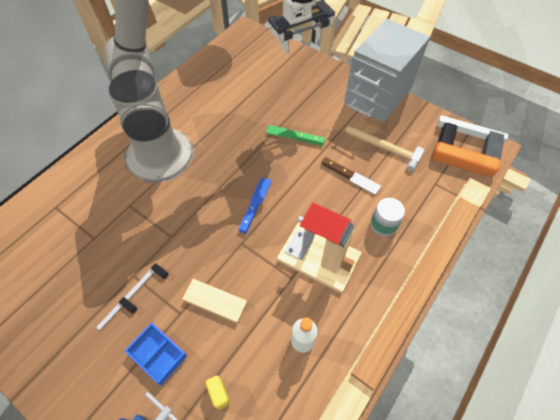

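View pics/top0.png

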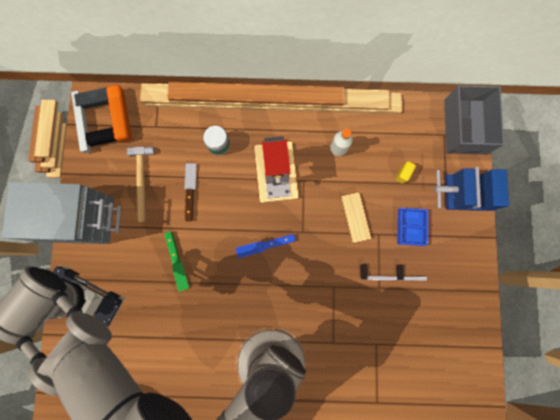

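View pics/wrist0.png

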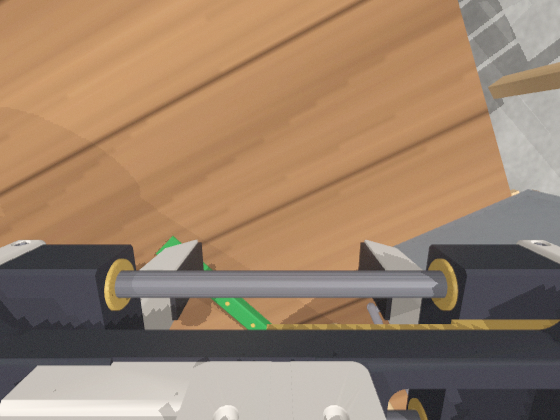

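The scene view shows the knife at about (350,176), the red cover at (326,223) and the jig base at (320,258). The top view shows the knife at (190,192) and the jig at (277,170). The tin and hammer lie near the knife, and the offcut is on the jig's other side. I'll zoom in to segment these.

```bash
cat > h.py <<'E'
import numpy as np, cv2
from scipy.spatial.transform import Rotation as Rot
from plant import bot
def fixedray(n,uv):
    p=bot.camera_params(n); d=np.array([(uv[0]-p['cx'])/p['fx'],(uv[1]-p['cy'])/p['fy'],1.])
    R=np.array(p['R']); return -R.T@p['t'], R.T@d
def wristray(uv,o):
    p=bot.camera_params('wrist'); d=np.array([(uv[0]-p['cx'])/p['fx'],(uv[1]-p['cy'])/p['fy'],1.])
    T=np.array(p['T_tool_cam']); Rt=Rot.from_euler('xyz',o['tcp_rot']).as_matrix()
    return Rt@T[:3,3]+o['tool_pos'], Rt@T[:3,:3]@d
def onz(r,z):
    c,d=r; return c+d*(z-c[2])/d[2]
def tri(*rays):
    A=np.zeros((3,3));b=np.zeros(3)
    for c,d in rays:
        d=d/np.linalg.norm(d);P=np.eye(3)-np.outer(d,d);A+=P;b+=P@c
    X=np.linalg.solve(A,b)
    return X,[np.linalg.norm((np.eye(3)-np.outer(d,d)/(d@d))@(X-c)) for c,d in rays]
def proj(n,X):
    p=bot.camera_params(n); c=np.array(p['R'])@np.array(X,float)+p['t']; return np.array([p['fx']*c[0]/c[2]+p['cx'],p['fy']*c[1]/c[2]+p['cy']])
def crop(img,x0,x1,y0,y1,s,name):
    cv2.imwrite(name,cv2.resize(img[y0:y1,x0:x1],None,fx=s,fy=s,interpolation=cv2.INTER_CUBIC))
E
python3 - <<'E'
from h import *
t=cv2.imread('pics/top0.png'); s=cv2.imread('pics/scene0.png')
a=cv2.resize(t[120:230,170:310],None,fx=5.5,fy=5.5,interpolation=cv2.INTER_CUBIC); cv2.imwrite('pics/ct.png',a[:600,:800])
b=cv2.resize(s[145:295,265:405],None,fx=4,fy=4,interpolation=cv2.INTER_CUBIC); cv2.imwrite('pics/cs.png',b[:600,:800])
E
```

```text
(no output)
```

View pics/ct.png

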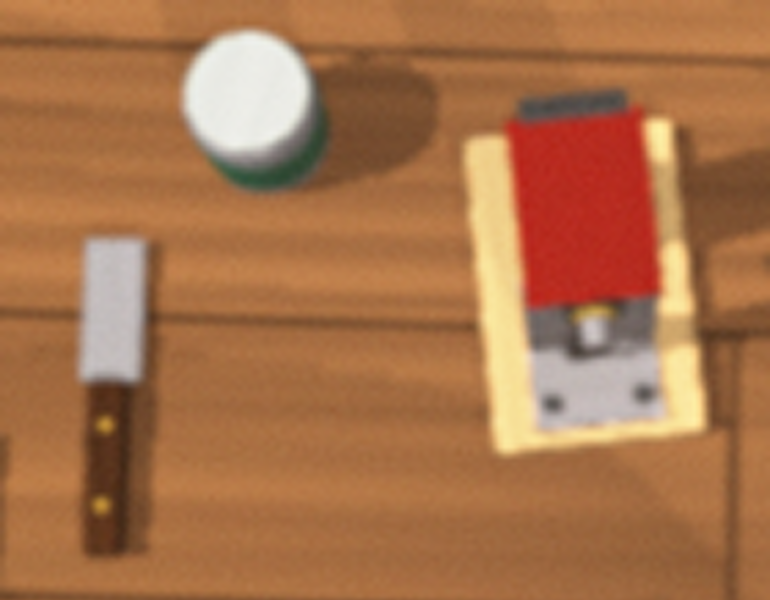

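View pics/cs.png

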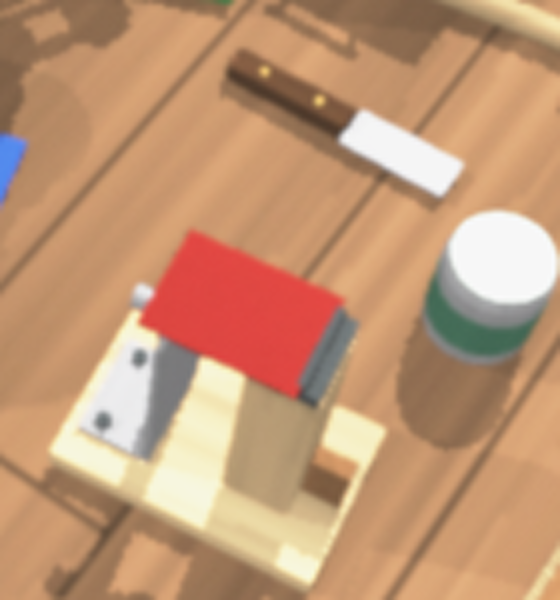

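The crops show the knife's blade corners and handle clearly, and the red cover with the hinge at its far edge. The base outline is visible in both views. Next I'll fit the contours and triangulate.

```bash
cat > m.py <<'E'
from h import *
t=cv2.imread('pics/top0.png'); s=cv2.imread('pics/scene0.png')
def quad(img,win,fn,k=8):
    x0,x1,y0,y1=win
    c=cv2.resize(img[y0:y1,x0:x1],None,fx=k,fy=k,interpolation=cv2.INTER_CUBIC)
    m=fn(cv2.cvtColor(c,cv2.COLOR_BGR2HSV)).astype(np.uint8)*255
    m=cv2.morphologyEx(m,cv2.MORPH_OPEN,np.ones((9,9)))
    cs,_=cv2.findContours(m,0,2); ct=max(cs,key=cv2.contourArea)
    hl=cv2.convexHull(ct)
    for e in np.linspace(.01,.15,40):
        ap=cv2.approxPolyDP(hl,e*cv2.arcLength(hl,True),True)
        if len(ap)<=4:break
    M=cv2.moments(ct); cen=np.array([M['m10'],M['m01']])/M['m00']
    f=lambda q:(q+.5)/k-.5+np.array([x0,y0])
    return f(ap[:,0].astype(float)),f(cen),cv2.contourArea(ct)/k/k
red=lambda h:((h[...,0]<6)|(h[...,0]>174))&(h[...,1]>180)
grey=lambda h:(h[...,1]<50)&(h[...,2]>115)
hand=lambda h:(h[...,2]<100)&(h[...,1]>80)
for nm,img,win,fn,n in [('cover','t',(255,305,130,185),red,'top'),('cover','s',(290,360,195,250),red,'scene'),
   ('blade','t',(180,202,155,198),grey,'top'),('blade','s',(345,388,165,200),grey,'scene'),('handle','t',(182,197,185,224),hand,'top')]:
    q,c,a=quad(t if img=='t' else s,win,fn); print(nm,n,q.round(1).tolist(),c.round(2),a)
    z={'cover':204,'blade':11.3,'handle':20}[nm]
    P=np.array([onz(fixedray(n,u),z) for u in q]);print(P[:,:2].round(1).tolist(),onz(fixedray(n,c),z).round(1), np.linalg.norm(P-np.roll(P,1,0),axis=1).round(1))
    globals()[nm+n]=c
for nm in('cover','blade'):
    print(nm,tri(fixedray('top',globals()[nm+'top']),fixedray('scene',globals()[nm+'scene'])))
E
python3 m.py
```

```text
cover top [[285.6, 139.4], [288.9, 172.3], [266.1, 174.8], [261.8, 142.2]] [275.84 157.68] 770.28125
[[685.5, -23.3], [585.5, -35.8], [576.0, 31.2], [674.9, 47.1]] [628.6   4.  204. ] [ 71.2 100.8  67.6 100.2]
cover scene [[307.3, 222.7], [307.1, 224.3], [305.6, 224.1], [305.6, 222.3]] [306.39 223.34] 3.1953125
[[597.7, -24.3], [599.7, -28.3], [596.5, -29.9], [593.7, -25.9]] [596.9 -27.1 204. ] [4.3 4.5 3.6 4.8]
blade top [[194.6, 163.4], [194.9, 187.8], [185.3, 188.6], [185.4, 164.2]] [190.19 176.07] 265.453125
[[653.9, 285.5], [568.3, 279.0], [564.7, 311.7], [650.3, 316.8]] [608.9 297.8  11.3] [31.5 85.9 32.9 85.8]
blade scene [[349.1, 178.3], [356.6, 172.3], [380.1, 186.6], [373.6, 193.8]] [364.64 182.85] 322.8125
[[561.8, 281.3], [568.7, 315.4], [655.3, 311.6], [652.5, 276.1]] [609.9 295.3  11.3] [90.9 34.7 86.6 35.5]
handle top [[193.2, 189.6], [192.8, 218.9], [186.3, 219.9], [186.2, 190.2]] [189.99 204.27] 187.703125
[[560.4, 282.7], [460.1, 277.8], [456.1, 299.4], [557.5, 306.3]] [509.6 290.4  20. ] [ 23.8 100.4  22.  101.7]
cover (array([611.62467373, -12.03647753, 209.95754097]), [np.float64(21.731712332745175), np.float64(21.731712332745253)])
blade (array([609.3729992 , 298.38450046,   7.50315345]), [np.float64(0.42742120043487175), np.float64(0.42742120043496)])
```

```bash
sed -i 's/(h\[...,1\]>180)$/(h[...,1]>150)/' m.py
cat >> m.py <<'E'
print('base/tin')
wood=lambda h:(h[...,0]>14)&(h[...,0]<32)&(h[...,1]>50)&(h[...,2]>195)
white=lambda h:(h[...,1]<50)&(h[...,2]>170)
q,c,a=quad(t,(252,302,138,206),wood);P=np.array([onz(fixedray('top',u),20) for u in q]);print(q.round(1).tolist(),P.round(1)[:,:2].tolist(),P.mean(0))
q,c,a=quad(t,(198,235,120,160),white);print('tin',onz(fixedray('top',c),90))
E
python3 m.py
```

```text
cover top [[285.6, 139.4], [288.9, 172.8], [265.6, 175.1], [261.8, 142.2]] [275.82 157.65] 790.7421875
[[685.5, -23.3], [584.0, -35.8], [575.2, 32.6], [674.9, 47.1]] [628.7   4.1 204. ] [ 71.2 102.3  69.  100.8]
cover scene [[312.2, 202.4], [349.9, 219.2], [338.4, 243.7], [300.1, 225.4]] [324.63 222.4 ] 1121.203125
[[574.9, 30.3], [674.8, 45.0], [687.6, -27.3], [588.0, -40.8]] [630.7   1.2 204. ] [ 72.3 100.9  73.4 100.5]
blade top [[194.6, 163.4], [194.9, 187.8], [185.3, 188.6], [185.4, 164.2]] [190.19 176.07] 265.453125
[[653.9, 285.5], [568.3, 279.0], [564.7, 311.7], [650.3, 316.8]] [608.9 297.8  11.3] [31.5 85.9 32.9 85.8]
blade scene [[349.1, 178.3], [356.6, 172.3], [380.1, 186.6], [373.6, 193.8]] [364.64 182.85] 322.8125
[[561.8, 281.3], [568.7, 315.4], [655.3, 311.6], [652.5, 276.1]] [609.9 295.3  11.3] [90.9 34.7 86.6 35.5]
handle top [[193.2, 189.6], [192.8, 218.9], [186.3, 219.9], [186.2, 190.2]] [189.99 204.27] 187.703125
[[560.4, 282.7], [460.1, 277.8], [456.1, 299.4], [557.5, 306.3]] [509.6 290.4  20. ] [ 23.8 100.4  22.  101.7]
cover (array([629.81872797,   3.88397342, 199.32828654]), [np.float64(0.3019212343861567), np.float64(0.30192123438620044)])
blade (array([609.3729992 , 298.38450046,   7.50315345]), [np.float64(0.42742120043487175), np.float64(0.42742120043496)])
base/tin
[[291.4, 141.1], [297.4, 197.6], [260.3, 201.9], [254.1, 145.8]] [[741.1, -46.9], [543.1, -71.7], [524.5, 53.4], [720.2, 81.9]] [632.21837489   4.16932807  20.        ]
tin [726.05592993 208.97207364  90.        ]
```

```bash
cat > goal.py <<'E'
import sys
from h import *
def goal(pos,R):
    o=bot.get_obs(); R0=Rot.from_euler('xyz',o['tcp_rot']); 
    d=R0.inv().apply(np.array(pos)-o['tool_pos'])/200; w=(R0.inv()*R).as_rotvec()/(np.pi/4)
    print('shift',d.round(4),'turn',w.round(4),'| now',o['tool_pos'].round(1),o['tcp_rot'].round(3),'F',o['contact_force'].round(1),'g',round(o['grip_width'],1),'t',round(o['time'],2))
def down(yaw): return Rot.from_euler('xyz',[np.pi,0,yaw])
if __name__=='__main__':
    a=[float(v) for v in sys.argv[1:]]
    goal(a[:3],down(a[3]))
E
python3 goal.py 544 293 160 1.641
```

```text
shift [-0.1286  1.8229  0.3309] turn [-6.00e-04  1.30e-03 -6.57e-01] | now [226.2 473.5 226.2] [-3.141e+00  1.000e-03  1.125e+00] F [-0.1  0.4  0.2] g 91.4 t 0.15
```

```bash
python3 -m inch '[[[0,0.2,0,0,0,-0.1,-1],[0,0.4,0,0,0,-0.25,-1],[-0.02,0.6,0.02,0,0,-0.45,-1],[-0.05,0.8,0.05,0,0,-0.6,-1],[-0.07,1,0.1,0,0,-0.657,-1],[-0.07,1,0.15,0,0,-0.657,-1],[-0.07,1,0.15,0,0,-0.657,-1],[-0.07,1,0.15,0,0,-0.657,-1],[-0.07,1,0.15,0,0,-0.657,-1],[-0.07,1,0.15,0,0,-0.657,-1]]]'; python3 goal.py 544 293 160 1.641
```

```text
time: 1.4
tool_pos: [400.4, 375.3, 197.1]
tcp_rot: [3.141, -0.0, 1.642]
contact_force: [0.2, -1.0, -0.0]
grip_width: 91.7
shift [-0.4615  0.6866  0.186 ] turn [ 0.0008 -0.0006  0.0011] | now [400.4 375.3 197.1] [ 3.141 -0.     1.642] F [ 0.2 -1.  -0. ] g 91.7 t 1.4
```

```bash
python3 -m inch '[[[-0.1,0.15,0,0,0,0,-1],[-0.2,0.3,0,0,0,0,-1],[-0.3,0.45,0.05,0,0,0,-1],[-0.4,0.6,0.1,0,0,0,-1],[-0.46,0.687,0.186,0,0,0,-1],[-0.46,0.687,0.186,0,0,0,-1],[-0.46,0.687,0.186,0,0,0,-1],[-0.46,0.687,0.186,0,0,0,-1],[-0.46,0.687,0.186,0,0,0,-1],[-0.46,0.687,0.186,0,0,0,-1]]]'
python3 - <<'E'
from h import *
o=bot.get_obs(); print(o['tool_pos'],o['tcp_rot'])
np.save('o1.npy',{k:o[k] for k in('tool_pos','tcp_rot')},allow_pickle=True)
cv2.imwrite('pics/w1.png',bot.capture('wrist')[:,:,::-1])
E
```

```text
time: 2.65
tool_pos: [544.1, 293.1, 159.9]
tcp_rot: [3.141, -0.0, 1.642]
contact_force: [0.2, -0.5, -0.1]
grip_width: 91.9
[544.09343455 293.08787869 159.93553709] [ 3.14101325e+00 -2.79303869e-04  1.64158384e+00]
```

View pics/w1.png

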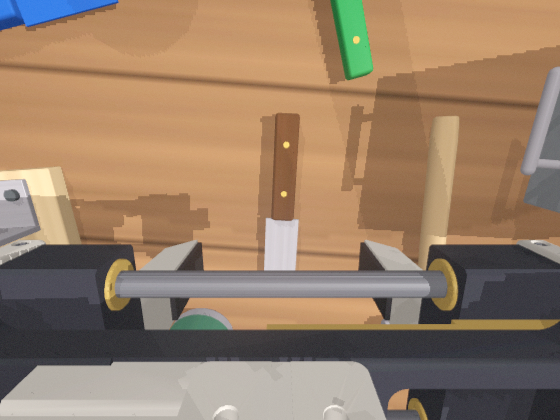

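The wrist view shows the handle from (287,114) to the blade joint at about (283,219), with the jaws straddling the blade further down. I'll cast rays onto the handle top and check its height by triangulating against the top view.

Run:
```python
from h import *
o=np.load('o1.npy',allow_pickle=True).item()
w=cv2.imread('pics/w1.png'); hs=cv2.cvtColor(w,cv2.COLOR_BGR2HSV)
m=np.zeros(hs.shape[:2],np.uint8); m[105:225,265:305]=((hs[...,2]<135)&(hs[...,1]>100))[105:225,265:305]*255
m=cv2.morphologyEx(m,cv2.MORPH_OPEN,np.ones((5,5)))
cs,_=cv2.findContours(m,0,2);c=max(cs,key=cv2.contourArea);r=cv2.minAreaRect(c);B=cv2.boxPoints(r);print(r)
P=np.array([onz(wristray(b,o),20) for b in B]);print(P.round(1)[:,:2]);ctr=P.mean(0);print('handle ctr (knife x=-5)',ctr.round(1))
P=P[np.argsort(P[:,0])];d=P[2:].mean(0)-P[:2].mean(0);print('len',np.linalg.norm(d),'yaw',np.arctan2(d[1],d[0]))
print(tri(wristray(r[0],o),fixedray('top',(189.9,204.4))))
# rivets
y=((hs[...,0]>20)&(hs[...,0]<32)&(hs[...,1]>120)&(hs[...,2]>170)); y[:120]=0;y[210:]=0;y[:,:270]=0;y[:,300:]=0
n,l,s,c=cv2.connectedComponentsWithStats(y.astype(np.uint8))
for i in range(1,n):
  if s[i,4]>8: print(c[i],onz(wristray(c[i],o),20).round(1))
b=(hs[...,1]<45)&(hs[...,2]>140); b[:218]=0;b[268:]=0;b[:,:255]=0;b[:,305:]=0
ys,xs=np.nonzero(b)
for v in (225,240,255):
  x=xs[ys==v];print(v,x.min(),x.max(),onz(wristray(((x.min()+x.max())/2,v),o),11).round(1))
```

```text
Traceback (most recent call last):
ValueError: max() iterable argument is empty
```

```bash
cat > hd.py <<'E'
from h import *
o=np.load('o1.npy',allow_pickle=True).item()
w=cv2.imread('pics/w1.png'); hs=cv2.cvtColor(w,cv2.COLOR_BGR2HSV)
print(hs[160,270],hs[160,286],hs[240,282],w[160,286])
# handle is darker than bench: scan rows / columns of V
V=hs[...,2].astype(int)
for v in (125,160,200): print(v,V[v,266:308].tolist())
print('col',V[105:125,288].tolist(),V[210:226,282].tolist())
E
python3 hd.py
```

```text
[ 14 126 172] [ 13 139 136] [156   6 214] [ 62  94 136]
125 [166, 164, 162, 164, 163, 163, 163, 162, 163, 113, 122, 138, 146, 148, 147, 148, 149, 149, 149, 150, 145, 145, 144, 144, 143, 144, 144, 145, 143, 142, 145, 141, 142, 171, 193, 203, 203, 203, 205, 203, 203, 203]
160 [172, 172, 172, 173, 172, 174, 172, 144, 122, 127, 140, 143, 142, 138, 139, 141, 140, 139, 139, 136, 136, 136, 136, 136, 136, 142, 142, 147, 145, 146, 142, 178, 201, 203, 204, 202, 204, 211, 212, 213, 213, 212]
200 [156, 158, 157, 157, 155, 158, 116, 124, 138, 142, 141, 141, 140, 140, 140, 139, 137, 138, 137, 137, 136, 134, 135, 133, 137, 138, 136, 136, 136, 183, 188, 187, 186, 195, 197, 197, 196, 196, 196, 198, 197, 196]
col [201, 201, 199, 199, 201, 200, 199, 201, 158, 141, 143, 144, 145, 145, 141, 146, 144, 145, 146, 145] [137, 137, 138, 138, 142, 138, 139, 139, 137, 128, 150, 199, 202, 205, 204, 210]
```

Run:
```python
from h import *
o=np.load('o1.npy',allow_pickle=True).item()
w=cv2.imread('pics/w1.png'); hs=cv2.cvtColor(w,cv2.COLOR_BGR2HSV)
m=np.zeros(hs.shape[:2],np.uint8); m[105:225,265:305]=(hs[...,2]<152)[105:225,265:305]*255
m=cv2.morphologyEx(m,cv2.MORPH_OPEN,np.ones((5,5)))
cs,_=cv2.findContours(m,0,2);c=max(cs,key=cv2.contourArea);r=cv2.minAreaRect(c);B=cv2.boxPoints(r);print(r)
P=np.array([onz(wristray(b,o),20) for b in B]);print(P.round(1)[:,:2]);ctr=P.mean(0);print('handle ctr',ctr.round(1))
P=P[np.argsort(P[:,0])];d=P[2:].mean(0)-P[:2].mean(0);print('len',np.linalg.norm(d),'yaw',np.arctan2(d[1],d[0]))
print(tri(wristray(r[0],o),fixedray('top',(189.9,204.4))))
b=(hs[...,1]<45)&(hs[...,2]>140); b[:218]=0;b[268:]=0;b[:,:255]=0;b[:,305:]=0
ys,xs=np.nonzero(b)
for v in (225,240,255):
  x=xs[ys==v];print(v,x.min(),x.max(),onz(wristray(((x.min()+x.max())/2,v),o),11).round(1))
```

```text
((284.5943908691406, 166.73309326171875), (24.228975296020508, 106.40766906738281), 2.385944128036499)
[[563.8 282.4]
 [455.6 280.1]
 [454.9 303.7]
 [563.1 308.4]]
handle ctr [509.3 293.7  20. ]
len 108.25211565151317 yaw 0.0319763403023347
(array([509.48717146, 293.5669951 ,   8.17332549]), [np.float64(1.4364647722651345), np.float64(1.436464772265106)])
225 266 297 [572.1 295.1  11. ]
240 265 296 [589.9 295.2  11. ]
255 265 295 [608.1 295.9  11. ]
```

```bash
python3 goal.py 544.5 294.5 4 1.602
```

```text
shift [0.0072 0.0019 0.7791] turn [ 0.0006 -0.0003  0.0502] | now [544.1 293.  159.8] [ 3.141 -0.     1.641] F [ 0.6 -0.1 -0.2] g 91.8 t 2.7
```

```bash
python3 -m inch '[[[0.007,0.002,0.1,0,0,0.05,-1],[0.007,0.002,0.25,0,0,0.05,-1],[0.007,0.002,0.4,0,0,0.05,-1],[0.007,0.002,0.55,0,0,0.05,-1],[0.007,0.002,0.65,0,0,0.05,-1],[0.007,0.002,0.72,0,0,0.05,-1],[0.007,0.002,0.76,0,0,0.05,-0.5],[0.007,0.002,0.779,0,0,0.05,-0.2],[0.007,0.002,0.779,0,0,0.05,0.1],[0.007,0.002,0.779,0,0,0.05,0.3]]]'; python3 -m inch '[[[0,0,0,0,0,0,0.6],[0,0,0,0,0,0,1],[0,0,0,0,0,0,1],[0,0,0,0,0,0,1],[0,0,0,0,0,0,1],[0,0,-0.02,0,0,0,1],[0,0,-0.06,0,0,0,1],[0,0,-0.12,0,0,0,1],[0,0,-0.2,0,0,0,1],[0,0,-0.3,0,0,0,1]]]';  python3 goal.py 544.5 294.5 4 1.602
python3 - <<'E'
from h import *
cv2.imwrite('pics/s2.png',bot.capture('scene')[:,:,::-1])
cv2.imwrite('pics/w2.png',bot.capture('wrist')[:,:,::-1])
s=cv2.imread('pics/s2.png');crop(s,265,405,130,240,5,'pics/s2c.png')
E
```

```text
time: 3.95
tool_pos: [545.0, 294.3, 4.4]
tcp_rot: [3.14, -0.0, 1.602]
contact_force: [0.4, 1.0, -0.6]
grip_width: 55.9
time: 5.2
tool_pos: [544.6, 294.1, 65.1]
tcp_rot: [3.141, -0.0, 1.602]
contact_force: [0.3, 0.1, -1.8]
grip_width: 23.8
shift [ 0.0019 -0.0008  0.3055] turn [ 0.0004 -0.0002 -0.0004] | now [544.6 294.1  65.1] [ 3.141 -0.     1.602] F [ 0.3  0.1 -1.8] g 23.8 t 5.2
```

View pics/s2c.png

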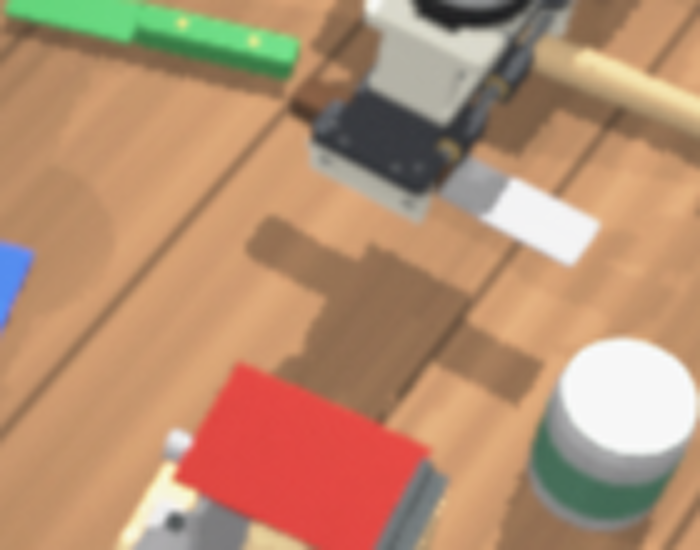

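View pics/w2.png

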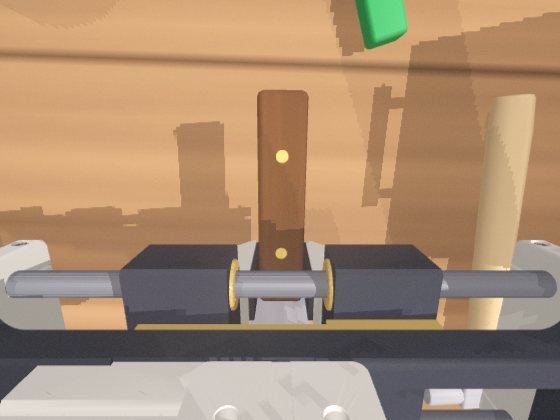

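The knife is held by the handle with the blade level in front of the hand. The force has risen by about 1.2 N, which matches its weight. Next I back off, then go sideways to the slot.

```bash
cat > jig.py <<'E'
import sys
from goal import *
J=np.array([622,2.5]);YAW=0.136
def j2w(x,y,z): c,s=np.cos(YAW),np.sin(YAW); return np.array([J[0]+c*x-s*y,J[1]+s*x+c*y,z])
def w2j(P): c,s=np.cos(YAW),np.sin(YAW); d=np.array(P[:2])-J; return np.array([c*d[0]+s*d[1],-s*d[0]+c*d[1],P[2]])
if __name__=='__main__':
    a=[float(v) for v in sys.argv[1:]]   # jig TCP x,y,z, tilt(about jig x)
    tilt=a[3] if len(a)>3 else 0
    P=j2w(*a[:3]); print('W',P.round(1),'now jig',w2j(bot.get_obs()['tool_pos']).round(1)); goal(P,Rot.from_euler('z',YAW)*Rot.from_euler('x',tilt)*down(np.pi/2))
E
python3 jig.py -190 0 187.4
```

```text
W [433.8 -23.3 187.4] now jig [-35.4 299.9  67.1]
shift [-1.5712 -0.6085 -0.6081] turn [ 0.007  -0.0021 -0.1337] | now [546.3 294.9  67.1] [ 3.136e+00 -2.000e-03  1.602e+00] F [ 0.   0.1 -1.5] g 23.9 t 5.3
```

```bash
python3 -m inch '[[[0,-0.1,-0.1,0,0,0,1],[0,-0.25,-0.2,0,0,0,1],[-0.05,-0.4,-0.35,0,0,0,1],[-0.15,-0.52,-0.48,0,0,0,1],[-0.3,-0.6,-0.58,0,0,-0.03,1],[-0.45,-0.608,-0.608,0,0,-0.07,1],[-0.6,-0.608,-0.608,0,0,-0.1,1],[-0.72,-0.608,-0.608,0,0,-0.134,1],[-0.8,-0.608,-0.608,0,0,-0.134,1],[-0.8,-0.608,-0.608,0,0,-0.134,1]]]';python3 jig.py -190 0 187.4
```

```text
time: 6.55
tool_pos: [428.0, 129.9, 185.3]
tcp_rot: [3.142, -0.0, 1.705]
contact_force: [-0.2, -0.1, -2.4]
grip_width: 24.0
W [433.8 -23.3 187.4] now jig [-174.9  152.5  185.3]
shift [-0.7628 -0.074  -0.0105] turn [ 0.0001 -0.0003 -0.0026] | now [428.  129.9 185.3] [ 3.142 -0.     1.705] F [-0.2 -0.1 -2.4] g 24.0 t 6.55
```

```bash
python3 -m inch '[[[-0.1,-0.07,-0.01,0,0,0,1],[-0.25,-0.074,-0.01,0,0,0,1],[-0.4,-0.074,-0.01,0,0,0,1],[-0.55,-0.074,-0.01,0,0,0,1],[-0.67,-0.074,-0.01,0,0,0,1],[-0.73,-0.074,-0.01,0,0,0,1],[-0.763,-0.074,-0.01,0,0,0,1],[-0.763,-0.074,-0.01,0,0,0,1],[-0.763,-0.074,-0.01,0,0,0,1],[-0.763,-0.074,-0.01,0,0,0,1]]]';python3 jig.py -190 0 187.4
python3 - <<'E'
from h import *
cv2.imwrite('pics/s3.png',bot.capture('scene')[:,:,::-1])
cv2.imwrite('pics/t3.png',bot.capture('top')[:,:,::-1])
crop(cv2.imread('pics/s3.png'),235,375,165,275,5,'pics/s3c.png')
crop(cv2.imread('pics/t3.png'),220,340,120,230,5,'pics/t3c.png')
E
```

```text
time: 7.8
tool_pos: [434.0, -22.2, 187.4]
tcp_rot: [3.141, -0.0, 1.708]
contact_force: [-0.5, 0.5, -1.5]
grip_width: 23.6
W [433.8 -23.3 187.4] now jig [-189.6    1.   187.4]
shift [-0.0049 -0.0019 -0.0002] turn [ 0.0002 -0.0002  0.0012] | now [434.  -22.2 187.4] [ 3.141 -0.     1.708] F [-0.5  0.5 -1.5] g 23.6 t 7.8
```

View pics/s3c.png

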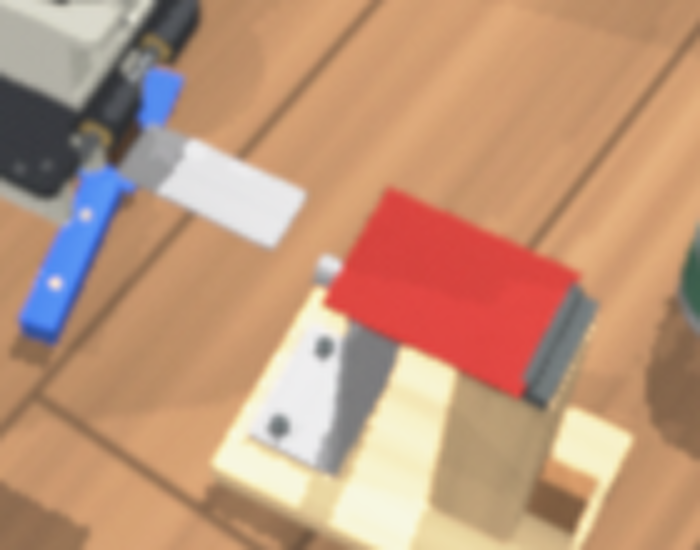

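View pics/t3c.png

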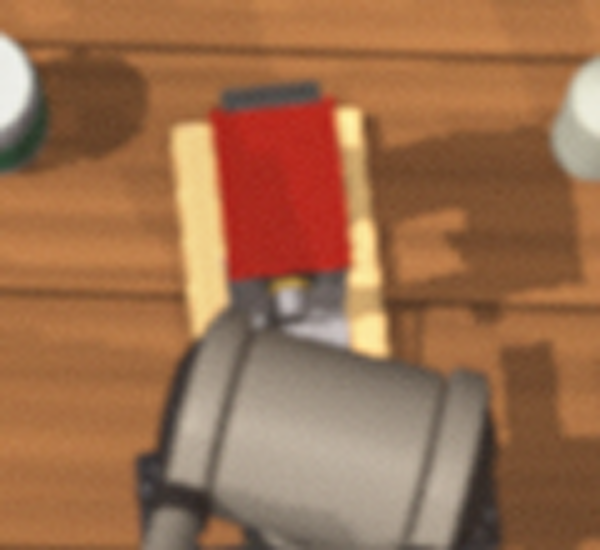

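The scene crop shows the blade tip's middle at about full-frame (292.9,209) and the lip's middle at about (306.6,214). The arm hides the blade in the top view. I'll compare these with the predicted pixels.

Run:
```python
from jig import *
for n,p in [('lip',(-45,0,204)),('lipL',(-45,38,204)),('lipR',(-45,-38,204)),('tip',(-79.6,1,194.3)),('tipL',(-79.6,19,194.3)),('tipR',(-79.6,-17,194.3)),('tip+10z',(-79.6,1,204.3))]:
    q=proj('scene',j2w(*p)); print(n,q.round(2),'crop',((q-[235,165]+.5)*5-.5).round(0))
```

```text
lip [305.23 212.42] crop [353. 239.]
lipL [312.14 200.86] crop [388. 181.]
lipR [298.09 224.37] crop [317. 299.]
tip [292.74 208.33] crop [291. 219.]
tipL [296.08 202.93] crop [307. 192.]
tipR [289.34 213.81] crop [274. 246.]
tip+10z [292.87 206.23] crop [291. 208.]
```

The predicted tip pixel matches the seen one. The lip is within about 1.5 px, and the bias-corrected height is about 203 mm against 204. So I insert the blade about 55 mm at mid-slot.

```bash
python3 -m inch '[[[-0.01,0.03,0,0,0,0,1],[-0.01,0.07,0,0,0,0,1],[-0.01,0.11,0,0,0,0,1],[-0.01,0.15,0,0,0,0,1],[-0.01,0.19,0,0,0,0,1],[-0.01,0.23,0,0,0,0,1],[-0.01,0.26,0,0,0,0,1],[-0.01,0.275,0,0,0,0,1],[-0.01,0.275,0,0,0,0,1],[-0.01,0.275,0,0,0,0,1]]]';python3 jig.py -130 0 187.4
python3 - <<'E'
from h import *
cv2.imwrite('pics/s4.png',bot.capture('scene')[:,:,::-1])
crop(cv2.imread('pics/s4.png'),235,375,165,275,5,'pics/s4c.png')
E
```

```text
time: 9.15
tool_pos: [488.6, -17.3, 187.3]
tcp_rot: [-3.141, -0.0, 1.707]
contact_force: [-0.0, 0.6, -1.1]
grip_width: 23.3
W [493.2 -15.1 187.4] now jig [-134.8   -1.5  187.3]
shift [ 0.0074  0.0242 -0.0004] turn [-0.0002 -0.0002  0.0002] | now [488.6 -17.3 187.3] [-3.141 -0.     1.707] F [-0.   0.6 -1.1] g 23.3 t 9.15
```

View pics/s4c.png

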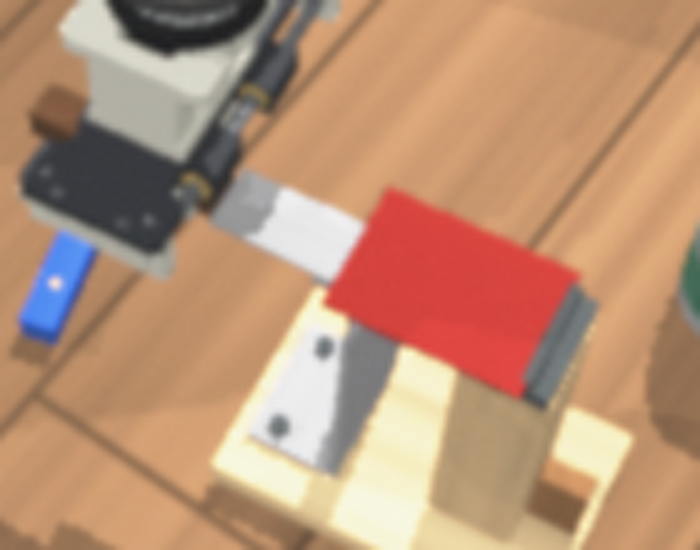

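The blade is in the slot under the lip with no contact force. Now I lift.

```bash
python3 -m inch '[[[0,0,-0.02,0,0,0,1],[0,0,-0.05,0,0,0,1],[0,0,-0.08,0,0,0,1],[0,0,-0.11,0,0,0,1],[0,0,-0.15,0,0,0,1],[0,0,-0.19,0,0,0,1],[0,0,-0.23,0,0,0,1],[0,0,-0.27,0,0,0,1],[0,0,-0.3,0,0,0,1],[0,0,-0.3,0,0,0,1]]]';python3 jig.py -130 0 187.4
python3 - <<'E'
from h import *
cv2.imwrite('pics/s5.png',bot.capture('scene')[:,:,::-1])
crop(cv2.imread('pics/s5.png'),235,375,155,265,5,'pics/s5c.png')
E
```

```text
time: 10.45
tool_pos: [489.1, -17.3, 247.9]
tcp_rot: [3.14, 0.0, 1.707]
contact_force: [-0.3, 0.0, -0.6]
grip_width: 23.8
W [493.2 -15.1 187.4] now jig [-134.3   -1.6  247.9]
shift [0.0079 0.0213 0.3024] turn [0.0015 0.0003 0.0003] | now [489.1 -17.3 247.9] [3.14  0.    1.707] F [-0.3  0.  -0.6] g 23.8 t 10.45
```

View pics/s5c.png

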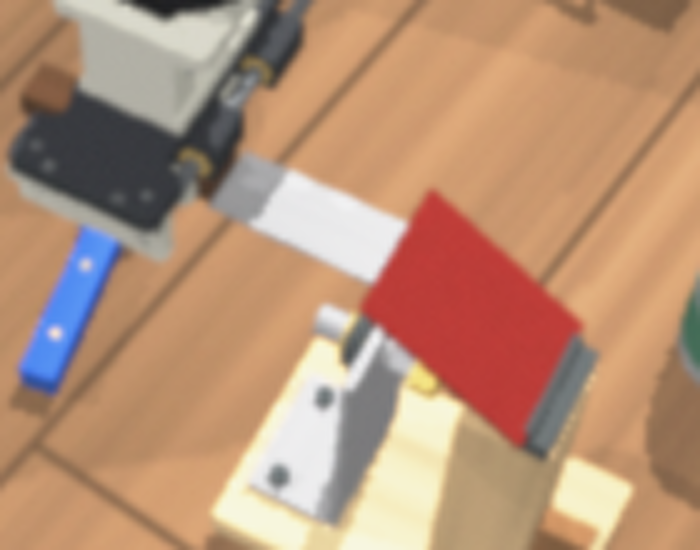

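```bash
python3 -m inch '[[[0,0.02,-0.03,0,0,0,1],[0,0.05,-0.06,0,0,0,1],[0,0.09,-0.075,0,0,0,1],[0,0.13,-0.075,0,0,0,1],[0,0.17,-0.075,0,0,0,1],[0,0.21,-0.075,0,0,0,1],[0,0.25,-0.075,0,0,0,1],[0,0.29,-0.075,0,0,0,1],[0,0.32,-0.075,0,0,0,1],[0,0.35,-0.075,0,0,0,1]]]';python3 jig.py -27 0 263
python3 - <<'E'
from h import *
cv2.imwrite('pics/s6.png',bot.capture('scene')[:,:,::-1])
crop(cv2.imread('pics/s6.png'),235,375,155,265,5,'pics/s6c.png')
E
```

```text
time: 11.75
tool_pos: [558.6, -7.7, 262.3]
tcp_rot: [3.142, -0.0, 1.707]
contact_force: [-1.9, 0.5, -1.3]
grip_width: 23.8
W [595.2  -1.2 263. ] now jig [-64.2  -1.5 262.3]
shift [ 0.0074  0.1862 -0.0033] turn [ 0.0001 -0.0001  0.0003] | now [558.6  -7.7 262.3] [ 3.142 -0.     1.707] F [-1.9  0.5 -1.3] g 23.8 t 11.75
```

View pics/s6c.png

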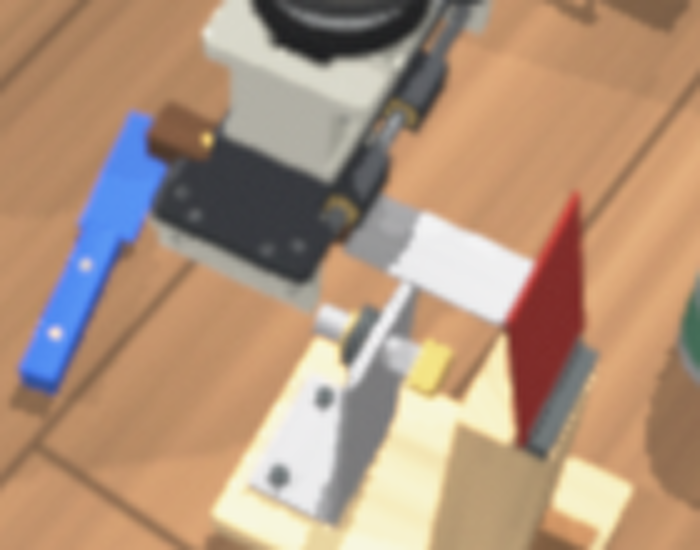

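```bash
python3 -m inch '[[[0,0.03,0,0,0,0,1],[0,0.06,0,0,0,0,1],[0,0.09,0,0,0,0,1],[0,0.12,0,0,0,0,1],[0,0.15,0,0,0,0,1],[0,0.175,0,0,0,0,1],[0,0.19,0,0,0,0,1],[0,0.2,0,0,0,0,1],[0,0.2,0,0,0,0,1],[0,0.2,0,0,0,0,1]]]';python3 jig.py -27 0 263
python3 - <<'E'
from h import *
cv2.imwrite('pics/s7.png',bot.capture('scene')[:,:,::-1])
crop(cv2.imread('pics/s7.png'),235,375,155,265,5,'pics/s7c.png')
E
```

```text
time: 13.05
tool_pos: [597.8, -2.3, 262.4]
tcp_rot: [3.141, 0.0, 1.707]
contact_force: [0.6, -0.7, -1.1]
grip_width: 23.5
W [595.2  -1.2 263. ] now jig [-24.6  -1.5 262.4]
shift [ 0.0076 -0.0119 -0.0029] turn [0.0004 0.     0.0002] | now [597.8  -2.3 262.4] [3.141 0.    1.707] F [ 0.6 -0.7 -1.1] g 23.5 t 13.05
```

View pics/s7c.png

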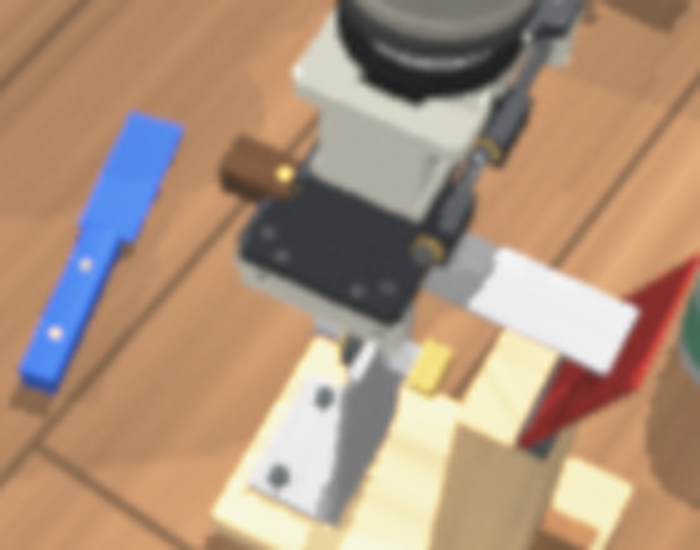

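The cover now leans well back past upright. I retreat and return the knife to its old free spot.

```bash
python3 -m inch '[[[0,-0.05,0,0,0,0,1],[0,-0.15,0,0,0,0,1],[0,-0.3,0,0,0,0,1],[0.1,-0.42,0,0,0,0,1],[0.25,-0.48,0,0,0,0,1],[0.42,-0.5,0,0,0,0,1],[0.6,-0.5,0.05,0,0,0,1],[0.78,-0.5,0.1,0,0,0,1],[0.95,-0.5,0.15,0,0,0,1],[1,-0.5,0.2,0,0,0,1]]]'; python3 goal.py 530 294.5 60 1.602
```

```text
time: 14.35
tool_pos: [470.7, 183.5, 222.2]
tcp_rot: [3.141, -0.0, 1.709]
contact_force: [-0.6, -0.7, -1.3]
grip_width: 24.2
shift [0.5086 0.37   0.8112] turn [ 0.0005 -0.0003  0.1366] | now [470.7 183.5 222.2] [ 3.141 -0.     1.709] F [-0.6 -0.7 -1.3] g 24.2 t 14.35
```

```bash
python3 -m inch '[[[0.1,0.05,0.05,0,0,0,1],[0.25,0.12,0.2,0,0,0.03,1],[0.38,0.2,0.35,0,0,0.08,1],[0.48,0.3,0.5,0,0,0.137,1],[0.509,0.36,0.65,0,0,0.137,1],[0.509,0.37,0.76,0,0,0.137,1],[0.509,0.37,0.811,0,0,0.137,1],[0.509,0.37,0.811,0,0,0.137,1],[0.509,0.37,0.811,0,0,0.137,1],[0.509,0.37,0.811,0,0,0.137,1]]]'; python3 goal.py 530 294.5 5 1.602
python3 - <<'E'
from h import *
cv2.imwrite('pics/s8.png',bot.capture('scene')[:,:,::-1])
crop(cv2.imread('pics/s8.png'),265,405,130,240,5,'pics/s8c.png')
E
```

```text
time: 15.6
tool_pos: [531.7, 293.3, 61.3]
tcp_rot: [3.14, -0.001, 1.599]
contact_force: [0.2, -0.0, -1.3]
grip_width: 23.5
shift [ 0.006  -0.0088  0.2816] turn [ 0.0026 -0.001  -0.0035] | now [531.7 293.3  61.3] [ 3.140e+00 -1.000e-03  1.599e+00] F [ 0.2 -0.  -1.3] g 23.5 t 15.6
```

View pics/s8c.png

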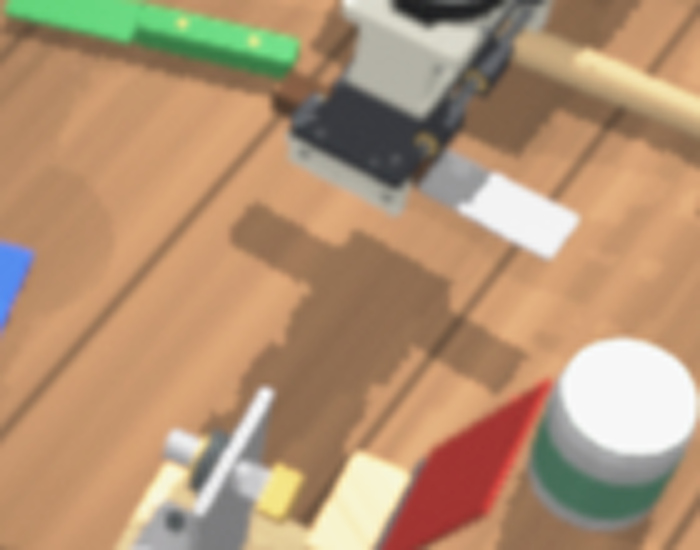

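```bash
python3 -m inch '[[[0,0,0.04,0,0,0,1],[0,0,0.1,0,0,0,1],[0,0,0.16,0,0,0,1],[0,0,0.21,0,0,0,1],[0,0,0.24,0,0,0,1],[0,0,0.26,0,0,0,1],[0,0,0.272,0,0,0,1],[0,0,0.277,0,0,0,1],[0,0,0.277,0,0,0,1],[0,0,0.277,0,0,0,1]]]'; python3 goal.py 530 294.5 5 1.602
```

```text
time: 16.9
tool_pos: [531.2, 293.3, 5.0]
tcp_rot: [3.141, -0.0, 1.599]
contact_force: [0.7, 0.3, -1.5]
grip_width: 23.6
shift [ 0.0064 -0.0059 -0.    ] turn [ 0.0006 -0.0003 -0.0033] | now [531.2 293.3   5. ] [ 3.141 -0.     1.599] F [ 0.7  0.3 -1.5] g 23.6 t 16.9
```

```bash
python3 -m inch '[[[0,0,0.003,0,0,0,1],[0,0,0.003,0,0,0,0.4],[0,0,0.003,0,0,0,0.1],[0,0,0.003,0,0,0,0],[0,0,0.003,0,0,0,0],[0,0,0,0,0,0,0],[0,0,-0.05,0,0,0,0],[0,0,-0.2,0,0,0,0],[0,0,-0.4,0,0,0,0],[0,0,-0.6,0,0,0,0]]]'
python3 jig.py -20 0 310
python3 - <<'E'
from h import *
cv2.imwrite('pics/s9.png',bot.capture('scene')[:,:,::-1])
cv2.imwrite('pics/t9.png',bot.capture('top')[:,:,::-1])
crop(cv2.imread('pics/s9.png'),265,405,130,240,5,'pics/s9c.png')
crop(cv2.imread('pics/t9.png'),170,310,120,225,5,'pics/t9c.png')
E
```

```text
time: 18.15
tool_pos: [531.0, 293.1, 126.6]
tcp_rot: [3.141, -0.0, 1.599]
contact_force: [0.7, -0.4, -0.2]
grip_width: 46.0
W [ 6.022e+02 -2.000e-01  3.100e+02] now jig [-50.7 300.3 126.6]
shift [-1.476   0.3142 -0.917 ] turn [ 0.0006 -0.0002 -0.1368] | now [531.  293.1 126.6] [ 3.141 -0.     1.599] F [ 0.7 -0.4 -0.2] g 46.0 t 18.15
```

View pics/s9c.png

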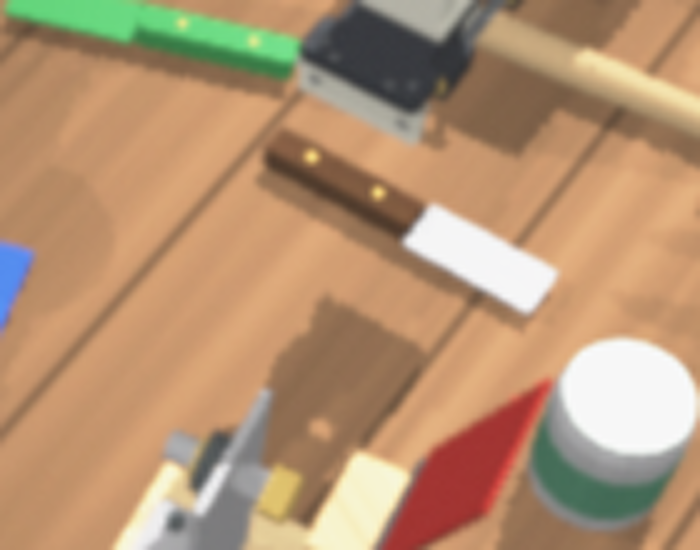

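View pics/t9c.png

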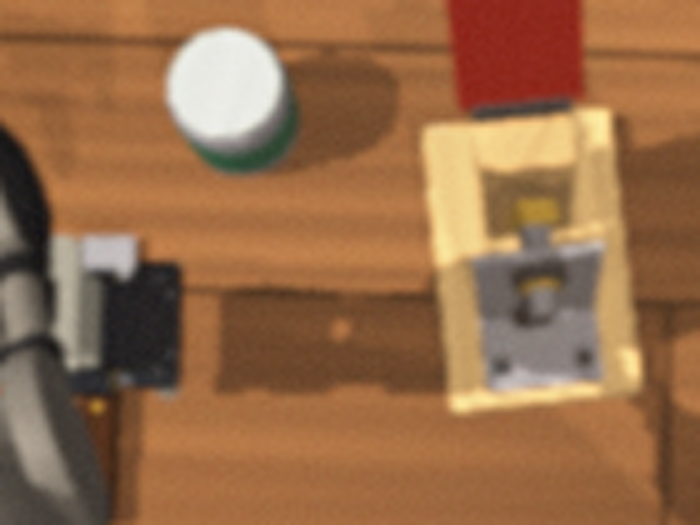

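The knife lies flat and released at crop (410,220), and the cover leans back on its stop. The bolt head is visible at about crop (537,212) in the top view. Next I move the wrist camera above the gap.

```bash
python3 -m inch '[[[0,0,-0.15,0,0,0,0],[0,0,-0.35,0,0,0,0],[-0.1,0,-0.55,0,0,0,0],[-0.25,0.1,-0.75,0,0,-0.05,0],[-0.42,0.2,-0.9,0,0,-0.1,0],[-0.6,0.3,-0.917,0,0,-0.137,0],[-0.78,0.4,-0.917,0,0,-0.137,0],[-0.92,0.51,-0.917,0,0,-0.137,0],[-1,0.51,-0.917,0,0,-0.137,0],[-1,0.51,-0.917,0,0,-0.137,0]]]'
python3 jig.py 15 0 310
```

```text
time: 19.5
tool_pos: [638.2, 95.5, 307.9]
tcp_rot: [-3.141, -0.0, 1.706]
contact_force: [-0.7, 1.1, 0.1]
grip_width: 46.0
W [636.9   4.5 310. ] now jig [ 28.6  90.  307.9]
shift [-0.4499 -0.0676 -0.0108] turn [-0.0012 -0.0005 -0.0015] | now [638.2  95.5 307.9] [-3.141 -0.     1.706] F [-0.7  1.1  0.1] g 46.0 t 19.5
```

```bash
python3 -m inch '[[[-0.1,-0.03,0,0,0,0,0],[-0.22,-0.06,0,0,0,0,0],[-0.34,-0.067,0,0,0,0,0],[-0.42,-0.067,0,0,0,0,0],[-0.45,-0.067,0,0,0,0,0],[-0.45,-0.067,0,0,0,0,0],[-0.45,-0.067,0,0,0,0,0],[-0.45,-0.067,0,0,0,0,0],[-0.45,-0.067,0,0,0,0,0],[-0.45,-0.067,0,0,0,0,0]]]'
python3 - <<'E'
from jig import *
o=bot.get_obs(); np.save('o10.npy',{k:o[k] for k in('tool_pos','tcp_rot')},allow_pickle=True); print(w2j(o['tool_pos']),o['tcp_rot'])
cv2.imwrite('pics/w10.png',bot.capture('wrist')[:,:,::-1])
crop(cv2.imread('pics/w10.png'),190,370,80,260,3,'pics/w10c.png')
E
```

```text
time: 20.75
tool_pos: [637.7, 5.4, 308.1]
tcp_rot: [3.142, -0.0, 1.707]
contact_force: [0.4, 0.2, 0.4]
grip_width: 45.9
[ 15.91455309   0.72082987 308.123748  ] [ 3.14153946e+00 -6.46014813e-05  1.70731531e+00]
```

View pics/w10.png

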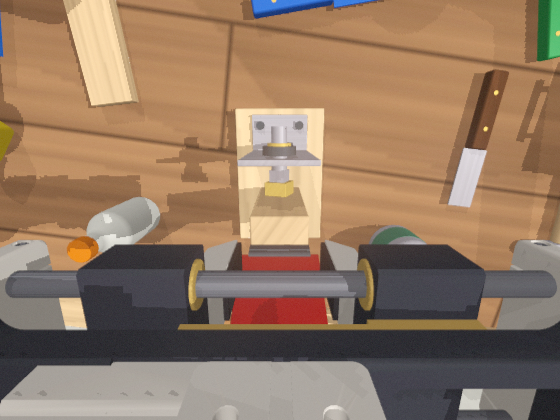

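View pics/w10c.png

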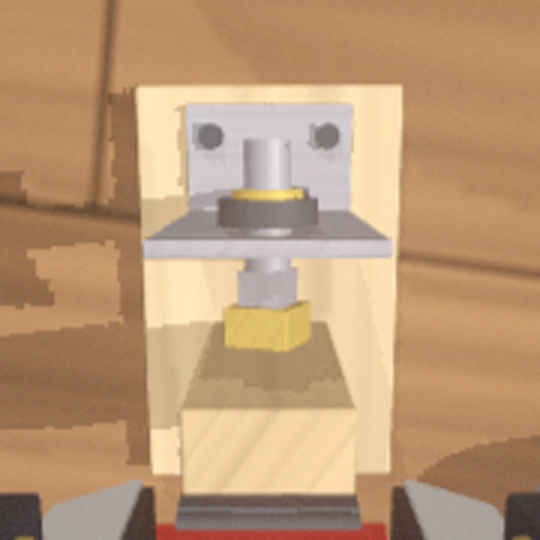

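The bracket is level in the image, so the yaw fits. The brass head is at about (279,188), its broad face to the left and a narrow face to the right. I'll zoom in for the angle.

Run:
```python
from h import *
w=cv2.imread('pics/w10.png');crop(w,250,310,150,205,12,'pics/w10d.png')
```

```text
(no output)
```

View pics/w10d.png

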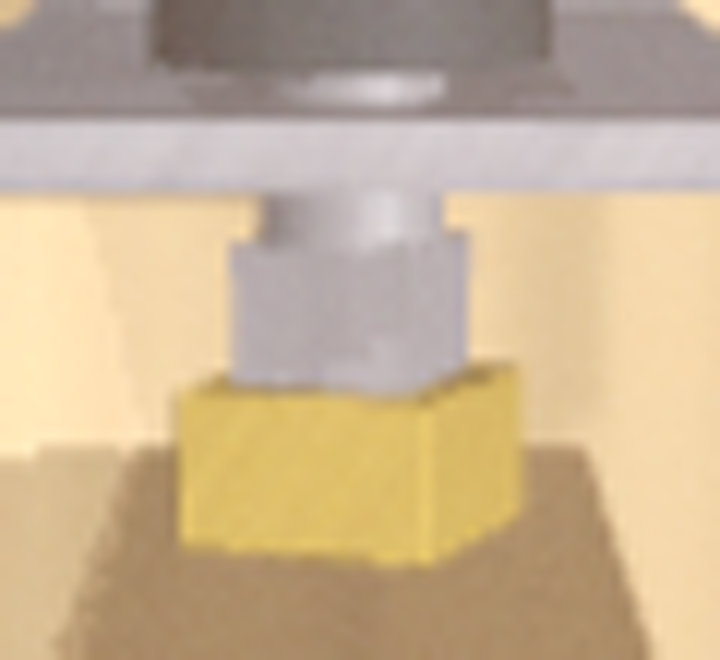

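```bash
cat > ang.py <<'E'
from jig import *
def corners(o,pts,xp):
    n=np.array([np.cos(YAW),np.sin(YAW),0]);P0=j2w(xp,0,0);out=[]
    for u in pts:
        c,d=wristray(u,o); X=c+d*((P0-c)@n)/(d@n); out.append(w2j(X))
    return np.array(out)
E
python3 - <<'E'
from ang import *
o=np.load('o10.npy',allow_pickle=True).item()
f=lambda a:[(x+.5)/12-.5+b for x,b in zip(a,(250,150))]
p=[f(a) for a in [(180,545),(432,565),(522,520)]]
for xp in (4,7,10):
    C=corners(o,p,xp);print(xp,C.round(1).tolist()); 
    d=C[1]-C[0];e=C[2]-C[1];print('phi',np.arctan2(d[2],d[1]),np.linalg.norm(d),np.arctan2(e[1],-e[2]),np.linalg.norm(e),'ctr',(C[0]+C[2])[1:]/2)
# bracket top back-edge at x=-25 z186, ends
for u in [f((0,190))]: print(w2j(onz(wristray(u,o),186)))
cr=lambda a:[(a[0]+.5)/3-.5+190,(a[1]+.5)/3-.5+80]
print([w2j(onz(wristray(cr(a),o),186)).round(1) for a in [(145,257),(392,257),(145,240),(392,240)]],'leg',[w2j(onz(wristray(cr(a),o),186)).round(1) for a in [(181,408),(356,408)]])
E
```

```text
4 [[4.0, -16.0, 186.9], [4.0, 4.5, 194.5], [4.0, 12.4, 176.6]]
phi 0.3587059390367546 21.890366189805274 0.4151981050166057 19.579975879120845 ctr [ -1.80114427 181.74590505]
7 [[7.0, -16.8, 172.7], [7.0, 4.7, 180.7], [7.0, 13.0, 161.9]]
phi 0.35870593903675363 22.99886002173299 0.4151981050166058 20.571475167122998 ctr [ -1.89044269 167.29159023]
10 [[10.0, -17.6, 158.5], [10.0, 5.0, 166.9], [10.0, 13.7, 147.2]]
phi 0.35870593903675313 24.10735385366069 0.4151981050166059 21.56297445512515 ctr [ -1.97974112 152.8372754 ]
[-24.75852293 -30.00983273 186.        ]
[array([-24.8, -41.1, 186. ]), array([-24.8,  37.9, 186. ]), array([-30.2, -40.9, 186. ]), array([-30.2,  37.7, 186. ])] leg [array([ 25.4, -31. , 186. ]), array([ 25.4,  27.6, 186. ])]
```

Seen from the wrist, the jig's x is right and its y is off by about -1.7 mm. The bolt angle is about 0.37. I'll update the frame and go to a tilted pre-grasp 80 mm back along the tool axis.

```bash
sed -i 's/J=np.array(\[622,2.5\])/J=np.array([622.2,0.9])/' jig.py; python3 jig.py 0 -24.7 227.4 0.37
```

```text
W [625.5 -23.6 227.4] now jig [ 15.9   2.3 308.1]
shift [-0.1349 -0.0797  0.4034] turn [-1.000e-04  4.709e-01  5.000e-04] | now [637.7   5.3 308.1] [ 3.142 -0.     1.707] F [-0.4 -0.   0.4] g 46.0 t 20.8
```

```bash
python3 -m inch '[[[-0.03,-0.02,0.02,0,0.1,0,0],[-0.06,-0.05,0.06,0,0.2,0,0],[-0.1,-0.08,0.12,0,0.32,0,0],[-0.135,-0.08,0.2,0,0.42,0,0],[-0.135,-0.08,0.28,0,0.471,0,0],[-0.135,-0.08,0.35,0,0.471,0,0],[-0.135,-0.08,0.39,0,0.471,0,0],[-0.135,-0.08,0.403,0,0.471,0,0],[-0.135,-0.08,0.403,0,0.471,0,0],[-0.135,-0.08,0.403,0,0.471,0,0]]]';python3 jig.py 0 4.3 152.8 0.37
python3 - <<'E'
from jig import *
o=bot.get_obs(); np.save('o11.npy',{k:o[k] for k in('tool_pos','tcp_rot')},allow_pickle=True)
cv2.imwrite('pics/w11.png',bot.capture('wrist')[:,:,::-1])
cv2.imwrite('pics/s11.png',bot.capture('scene')[:,:,::-1])
crop(cv2.imread('pics/s11.png'),255,375,155,265,5,'pics/s11c.png')
E
```

```text
time: 22.05
tool_pos: [625.7, -23.5, 228.2]
tcp_rot: [3.14, -0.369, 1.708]
contact_force: [0.2, 0.4, -0.1]
grip_width: 46.3
W [621.6   5.2 152.8] now jig [ 2.000e-01 -2.470e+01  2.282e+02]
shift [-0.0011 -0.0013  0.4039] turn [0.0011 0.0009 0.0013] | now [625.7 -23.5 228.2] [ 3.14  -0.369  1.708] F [ 0.2  0.4 -0.1] g 46.3 t 22.05
```

View pics/w11.png

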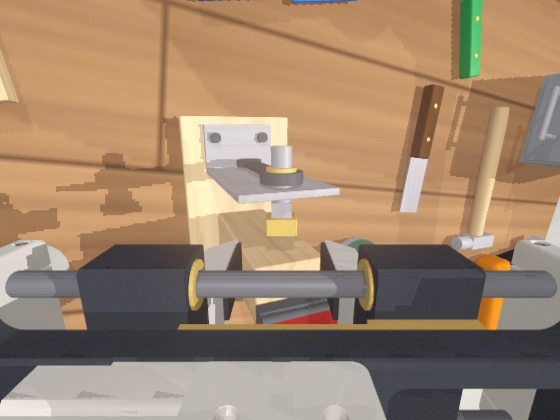

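View pics/s11c.png

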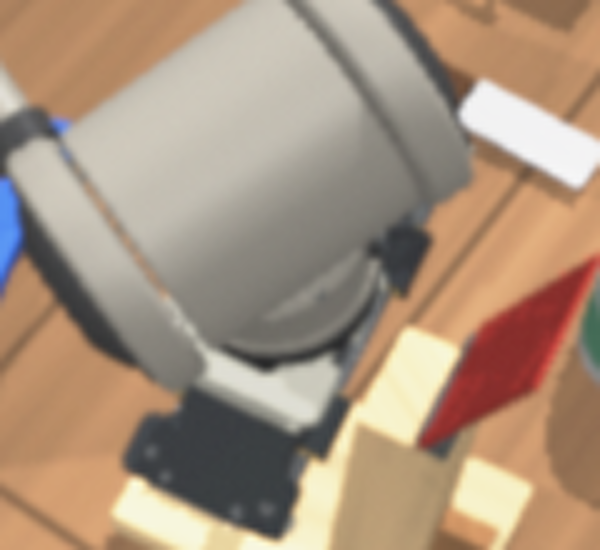

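The wrist view shows only the head's top face, square-on at (282,226) and centred between the jaws, so the tilt matches. I descend along the tool axis.

```bash
python3 -m inch '[[[0,0,0.04,0,0,0,0],[0,0,0.09,0,0,0,0],[0,0,0.15,0,0,0,0],[0,0,0.21,0,0,0,0],[0,0,0.27,0,0,0,0],[0,0,0.32,0,0,0,0],[0,0,0.36,0,0,0,0],[0,0,0.385,0,0,0,0],[0,0,0.4,0,0,0,0],[0,0,0.4,0,0,0,0]]]';python3 jig.py 0 4.3 152.8 0.37
python3 - <<'E'
from jig import *
cv2.imwrite('pics/w12.png',bot.capture('wrist')[:,:,::-1])
E
```

```text
time: 23.4
tool_pos: [621.6, 4.9, 152.9]
tcp_rot: [3.141, -0.37, 1.707]
contact_force: [0.1, 0.2, -0.4]
grip_width: 45.9
W [621.6   5.2 152.8] now jig [-1.000e-01  4.100e+00  1.529e+02]
shift [0.0009 0.0003 0.0011] turn [0.0001 0.     0.0003] | now [621.6   4.9 152.9] [ 3.141 -0.37   1.707] F [ 0.1  0.2 -0.4] g 45.9 t 23.4
```

View pics/w12.png

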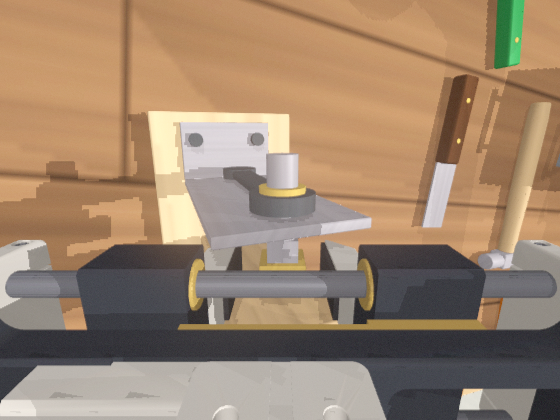

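No contact, and the head is centred between the pads. I close the jaws.

```bash
python3 -m inch '[[[0,0,0,0,0,0,0.2],[0,0,0,0,0,0,0.35],[0,0,0,0,0,0,0.5],[0,0,0,0,0,0,1],[0,0,0,0,0,0,1],[0,0,0,0,0,0,1],[0,0,0,0,0,0,1],[0,0,0,0,0,0,1],[0,0,0,0,0,0,1],[0,0,0,0,0,0,1]]]';python3 jig.py 0 0 152 0; python3 -c "
from plant import bot;print(bot.get_obs()['moment'])"
```

```text
time: 24.7
tool_pos: [621.5, 5.6, 153.3]
tcp_rot: [3.141, -0.371, 1.707]
contact_force: [-0.5, 5.4, 3.9]
grip_width: 24.0
W [622.2   0.9 152. ] now jig [ -0.    4.7 153.3]
shift [-0.0245  0.0002 -0.0024] turn [ 2.000e-04 -4.725e-01  8.000e-04] | now [621.5   5.6 153.3] [ 3.141 -0.371  1.707] F [-0.5  5.4  3.9] g 24.0 t 24.7
[0.93874507 0.15411831 0.0286705 ]
```

```bash
python3 -m inch '[[[0.002,0,0,0,-0.05,0,1],[0,0,0,0,-0.1,0,1],[-0.003,0,-0.0005,0,-0.16,0,1],[-0.006,0,-0.001,0,-0.22,0,1],[-0.009,0,-0.0015,0,-0.28,0,1],[-0.012,0,-0.002,0,-0.34,0,1],[-0.015,0,-0.003,0,-0.4,0,1],[-0.017,0,-0.0035,0,-0.45,0,1],[-0.018,0,-0.004,0,-0.472,0,1],[-0.018,0,-0.004,0,-0.472,0,1]]]';python3 jig.py 0 0.6 152 0
python3 - <<'E'
from jig import *
o=bot.get_obs();print(o['moment'])
for n in('wrist','scene','top'): cv2.imwrite(f'pics/{n}13.png',bot.capture(n)[:,:,::-1])
crop(cv2.imread('pics/wrist13.png'),190,370,80,260,3,'pics/w13c.png')
crop(cv2.imread('pics/scene13.png'),255,395,145,275,4,'pics/s13c.png')
E
```

```text
time: 25.95
tool_pos: [622.1, 1.5, 152.5]
tcp_rot: [3.141, 0.001, 1.707]
contact_force: [-1.9, 4.3, 3.4]
grip_width: 23.8
W [622.1   1.5 152. ] now jig [ -0.    0.6 152.5]
shift [0.0001 0.0001 0.0026] turn [0.0004 0.0011 0.0009] | now [622.1   1.5 152.5] [3.141e+00 1.000e-03 1.707e+00] F [-1.9  4.3  3.4] g 23.8 t 25.95
[0.61992736 0.37130734 0.1221858 ]
```

View pics/wrist13.png

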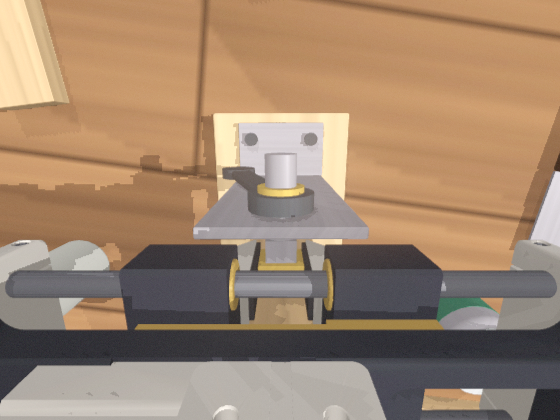

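View pics/s13c.png

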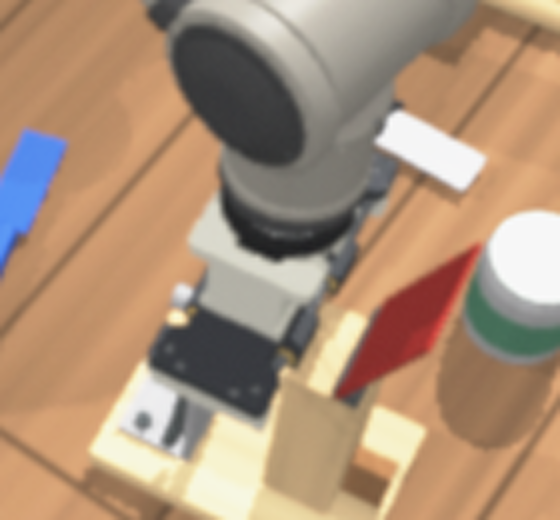

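The hand is upright with the pads flush at 24 mm, and the spanner has swung to the side. The cover is open and the knife is lying flat. One settling call, then a last check.

```bash
python3 -m inch '[[[0.002,0,0,0,0,0,1],[0.002,0,0,0,0,0,1],[0.002,0,0,0,0,0,1],[0.002,0,0,0,0,0,1],[0.002,0,0,0,0,0,1],[0.002,0,0,0,0,0,1],[0.002,0,0,0,0,0,1],[0.002,0,0,0,0,0,1],[0.002,0,0,0,0,0,1],[0.002,0,0,0,0,0,1]]]';python3 jig.py 0 0.6 152 0
python3 - <<'E'
from h import *
w=bot.capture('wrist')[:,:,::-1]; cv2.imwrite('pics/w14.png',w); crop(w,220,340,150,275,5,'pics/w14c.png')
E
```

```text
time: 27.35
tool_pos: [622.1, 1.5, 152.5]
tcp_rot: [3.141, 0.001, 1.707]
contact_force: [-2.9, 2.8, 4.9]
grip_width: 24.1
W [622.1   1.5 152. ] now jig [ -0.    0.6 152.5]
shift [0.     0.0001 0.0026] turn [0.0004 0.0012 0.0001] | now [622.1   1.5 152.5] [3.141e+00 1.000e-03 1.707e+00] F [-2.9  2.8  4.9] g 24.1 t 27.35
```

View pics/w14c.png

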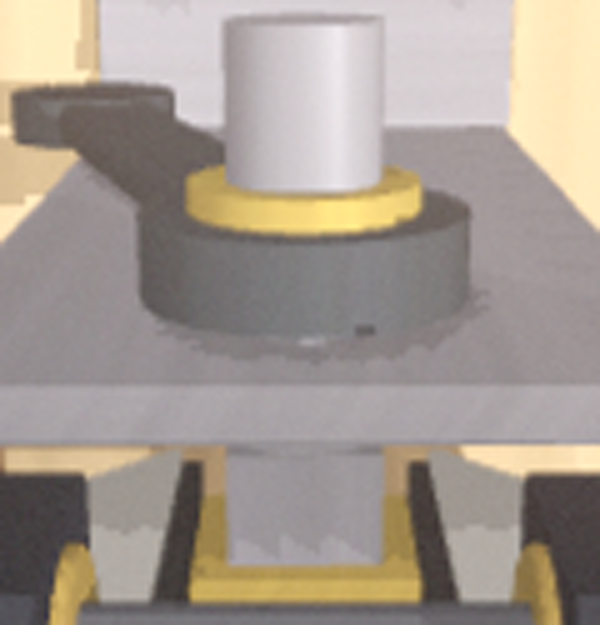

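The head sits square between the two dark pads. Its top face and the square neck are symmetric, so the flats are upright, and the spanner is out to the side. Handing in.

```bash
python3 -c "
from plant import bot
print(bot.close_job()); o=bot.get_obs(); print(o['time'],o['grip_width'],o['tool_pos'],o['contact_force'])"
```

```text
the job is handed in; nothing more can be done
None
the job is handed in; nothing more can be done
```

The job is handed in at about 27 s of the 72 s allowed, with the hand still holding the bolt head upright. No verdict was reported, and no reading could be taken after hand-in.

**What I did:** I took the putty knife by its handle and slid the blade into the slot. I lifted the cover, then pushed it back past upright with the blade tip. I laid the knife flat near its old place and let go. I then reached into the gap with the hand tilted to the measured bolt angle (about 0.37 rad), gripped the head by its side flats and turned it upright.

**Last checks:**
- **Grip:** the opening was 24.1 mm, flush on the 24 mm head, with the tool within 0.001 rad of vertical. The wrist picture shows the head square between the pads and the spanner out to the side. By my calculation, the grasp point is about 7 mm from the head's centre.
- **Cover and knife:** the cover leans back on its stop, and the knife lies flat and released.
- **Forces:** the largest reading between moves was about 7 N, just after the jaws closed.
- **Bystanders:** I saw none moved in the pictures, but I did not measure them again.

**Disagreements:**
- **Yaw:** the knife's yaw varied by about 0.1 rad between cameras. I used the wrist view for it.
- **Position:** the jig's sideways position was off by 1.7 mm until the wrist view corrected it.
- **Height:** heights from the two fixed cameras came out 4 to 5 mm low. I used the stated heights, which agreed once that bias was removed.

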